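Screw the camera home and square on the stereo microscope

TASK

The camera on top of the stereo microscope has only been started on its thread: screw it on clockwise until you feel it bite on the rubber washer under it, then carry on just to the next point at which its sides stand square with the microscope (any of its four sides may face the front, as the picture can be turned by quarters) and leave it there, snug but not wrung tight. Also pull the light-path rod on the microscope's right-hand side all the way out, so that the image goes to the camera. Handle the camera gently and do not disturb the other things on the bench.

Things in the scene. Friction and masses are not known exactly. Their poses are not given: they have to be found in the camera images.
- scope: White stereo microscope, fixed to the bench: base 260 x 200 mm, 22 high. Origin on the bench under the camera port; z up, +x straight back to the steel column (118 mm behind the axis, top at 248), eyepieces to -x (up to 128 mm out, top at 247), +y its left side. Head 84 wide (y), top at 200. A dish stands under the lens.
- mount (a point): Seat of the camera on the round silver port, on the screw axis, 226 mm (give or take 1) above the bench, 26 above the head. Axes as the microscope's. Port height and thread start differ, so neither height nor yaw of the camera tells the turns left (up to 0.95): feel the bite. Turning takes 0.03 N m while loose, 0.3 from the bite on, slowly rising; the square point is 33 to 87 degrees past the bite.
- camera: Dark grey camera. Origin: centre of its underside on the screw axis; z up, x and y square to its sides (silver socket panel on +x). Round foot 31 mm wide to z = 6, square body 40 x 40 from z = 6 to 40, then a narrower top to 48 (10 mm step on the +x side). All 4 sides can be gripped. Screws on clockwise seen from above, only 0.8 mm down a turn. It stays where it is left.
- rod_knob (a point): Middle of the black knob (12 mm across, 16 long, lying level along the rod) of the light-path rod, 182 mm above the bench, on the -y (right) side of the microscope: 78 mm from the screw axis along scope -y when pushed in. The rod (6 mm thick) stands level out of the head's side, which is 42 mm from the axis; free above and below (25 mm).
- light_rod (a joint): How far the light-path rod is pulled out along scope -y, in m: 0 pushed in, 0.016 fully out at its stop. Friction about 4 N; it stays where it is left.
- dish: Closed clear dish, 60 mm across, 14 high, on the microscope's base under the lens. Origin: centre of its underside. Leave alone.
- dust_cap: Grey round dust cap, 32 mm across, 10 high, on the bench. Origin: centre of its underside. Leave alone.
- slide_box: Grey slide box, 87 x 87 mm, 35 high. Origin: centre of its underside. Leave alone.
- cleaner: Amber bottle, 34 mm across, 85 high. Origin: centre of its underside. Leave alone.
- mouse: Dark grey computer mouse, 105 x 58 mm, 29 high. Origin: centre of its underside. Leave alone.
- forceps: Steel forceps lying flat, 135 mm long, 9 wide, 5 high. Origin: centre of its underside. Leave alone.
- tissues: Pale pack of lens tissues, 110 x 75 mm, 25 high. Origin: centre of its underside. Leave alone.

How it is judged (in metres and radians):
At the end, for the whole second after the job is handed in: the camera is snug on its washer (the washer's rim dragged round by over 4.7 mm, 20 degrees, and the foot still down on it), its sides square with the microscope within 5 degrees, at rest, and the light-path rod is pulled out to within 1.5 mm of its stop ((angle between the x axis of camera and the x axis of scope, either way round below 0.09 rad or angle between the x axis of camera and the y axis of scope, either way round below 0.09 rad) and distance of washer_c1 from where it was at the start of the episode above 0.0047 m and distance between camera_c0 and washer_c0 below 0.0038 m and angular speed of camera below 0.1 rad/s and value of joint light_rod above 0.0145 m); the robot touches nothing.
It fails at once if the camera is wrung too tight (the washer's rim dragged round by over 22.3 mm, 110 degrees past the bite) (distance of washer_c1 from where it was at the start of the episode above 0.0223 m).
It fails at once if the camera is squeezed or wrenched hard (over 180 N from the fingers, both sides together) (contact force between the fingers and camera above 180 N).
It fails at once if another thing on the bench is moved by more than 30 mm (distance of any of dish, dust_cap, slide_box, cleaner, mouse, forceps, tissues from where it was at the start of the episode above 0.03 m).
It also fails if it takes over 72 s, if anything falls off the work surface, if the arm or the gripper's body presses on something with over 40 N, if the wrist force passes 120 N, or if a joint passes its speed limit or range.

ROBOT

A 7-joint arm with a two-finger parallel gripper is mounted at the origin on the work surface. World frame = base frame: x ahead of the robot, y to its left, z up, the work surface at z = 0. Lengths are in mm, angles in rad, forces in N, time in s.
With the tool pointing down it reaches from about 425 to 875 mm from the base axis. Payload 4.7 kg.
Tool frame: the origin (TCP) lies at the very end of the fingers, on their centre line; the grasp point (between the pads) lies 19 mm behind it; z points along the fingers, y is the line along which they close (so a half turn about z gives the same grasp; the last joint's range is limited). The gripper opens to 87 mm and grips with 3 to 60 N. Pads are 19 mm wide; open, the fingers measure 117 mm over their backs; the gripper's body (75 mm by 190 mm) begins 51 mm behind the grasp point.
Start: joints at [1.174, 0.321, -0.07, 1.45, 0.023, 1.371, -0.057], TCP at [259.555, -595.953, 193.787] pointing down, gripper open.
Joint ranges: [-2.86, 2.86], [-0.3, 2.09], [-1.38, 1.24], [0.06, 2.45], [-1.56, 4.7], [0.09, 2.05], [-2.69, 2.69]. Speed limits (rad/s): [2.57, 2.57, 3.14, 3.14, 3.14, 3.14, 3.14].

INTERFACE

Orientations are given as a 3x3 rotation matrix whose columns are the frame's x, y, z axes.
In Python, from bench import manip gives the robot as it stands. Calls block until the motion is done:
- manip.movep(position, orientation): joint-space move of the TCP to a pose.
- manip.movel(position, rot=None, velocity=150): straight line of the TCP; rot=None keeps the orientation; velocity is the mean speed in mm/s.
- manip.set_joints(angles): joint-space move.
- manip.move_gripper(opening, grip_force=None): finger opening in mm; grip_force is the grip in N (None keeps the last); returns when the fingers have stopped.
- manip.dwell(seconds).
- manip.inverse_kinematics(position, orientation): joint angles nearest the present ones, or None.
- manip.state(): the state.
- manip.get_image(name): name is "side" or "top" or "wrist"; returns a dict with "pixels" (384x512x3 uint8, red, green, blue), "depth" (384x512 float32, mm along the optical axis (not along the pixel's ray), 0 where there is no reading), "K" (3x3 intrinsics, pixels), "dist" ([k1, k2, p1, p2, k3] as OpenCV has them; the pictures are not rectified), "cam_to_world" (4x4, takes a point from camera to world coordinates). Camera axes: x right, y down, z forward; pixel columns grow to the right and rows downward; lengths in mm; the calibration is good to about 2 mm. A picture is of the moment at which its call begins.
A pose or a line that the arm cannot do raises manip.PlanningError and nothing moves.
- manip.finish_job(): hands the job in; it is judged then, once.
The state is a dict: "time_s": time; "joints": joint angles; "qvel": joint speeds; "tau": joint torques, N m; "position": TCP position; "ee_rot": TCP orientation; "ft_force": force on the tool from outside, world axes, zero at the start; "ft_torque": the same for the moment, N m; "finger_gap": finger opening in mm; "grip_force": force on a finger pad.
Only numpy, scipy, OpenCV 4.12 (cv2) and the standard library are available. Lean on these libraries where they do the work, as an engineer would, in place of code of your own. Each camera call takes 0.05 s, during which the arm holds its last target. There are 200 camera calls.

## Working session

There is one attempt and no reset: what is moved stays moved. The work goes in short steps, each a Python script; the robot and the scene stay as the last script left them, time stands still between calls to the robot, and variables do not carry over. Pictures are saved under pics/ and viewed, at most 10 in all, crops included, and the job is handed in when it is done.

```bash
mkdir -p pics; ls
python3 - <<'E'
from bench import manip
import cv2,numpy as np
for n in ("side","top"):
    d=manip.get_image(n); np.savez(f"pics/{n}0.npz",**d)
    cv2.imwrite(f"pics/{n}0.png",d["pixels"][:,:,::-1])
    print(n,d["K"],d["dist"],d["cam_to_world"])
print(manip.state())
E
```

```text
pics
side [[388.63332802   0.         254.57374901]
 [  0.         388.63332802 192.09354944]
 [  0.           0.           1.        ]] [-0.03442121  0.          0.          0.          0.        ] [[-7.80483721e-01 -3.73635134e-01  5.01240410e-01  5.69905165e+01]
 [-6.24979477e-01  4.86414638e-01 -6.10574692e-01  5.69789030e+02]
 [-1.56785159e-02 -7.89808576e-01 -6.13152997e-01  7.35987786e+02]
 [ 0.00000000e+00  0.00000000e+00  0.00000000e+00  1.00000000e+00]]
top [[438.60093039   0.         254.68306693]
 [  0.         438.60093039 185.74004575]
 [  0.           0.           1.        ]] [-0.063906  0.        0.        0.        0.      ] [[-2.55310179e-02 -9.97948340e-01  5.87135148e-02  4.95435958e+02]
 [-9.99661937e-01  2.57755297e-02  3.41080326e-03 -1.12160762e+01]
 [-4.91717740e-03 -5.86065847e-02 -9.98269047e-01  1.15108698e+03]
 [ 0.00000000e+00  0.00000000e+00  0.00000000e+00  1.00000000e+00]]
{'time_s': 0.1, 'joints': array([ 1.17408981,  0.3217302 , -0.07006542,  1.45155322,  0.02263924,
        1.37079775, -0.05686816]), 'qvel': array([-0.00250336, -0.00017606,  0.00161695, -0.00288014,  0.00159549,
        0.00099734, -0.00069684]), 'tau': array([-3.04030018e-04, -4.92572057e+01, -4.05618399e-01, -3.13400209e+01,
       -6.40631374e-02,  3.94470873e-02,  9.91757042e-05]), 'position': array([ 259.28775276, -595.45307565,  192.78280797]), 'ee_rot': array([[ 9.16779329e-01,  3.99393308e-01, -8.04252431e-04],
       [ 3.99394094e-01, -9.16778111e-01,  1.50075950e-03],
       [-1.37927723e-04, -1.69707896e-03, -9.99998550e-01]]), 'ft_force': array([ 0.30316344, -0.09811146,  0.62672849]), 'ft_torque': array([ 0.01280744, -0.04766651, -0.0146502 ]), 'grip_force': 0.0, 'finger_gap': 86.71668471220525}
```

View pics/side0.png

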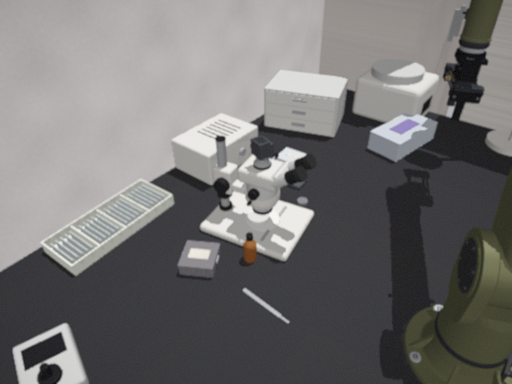

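View pics/top0.png

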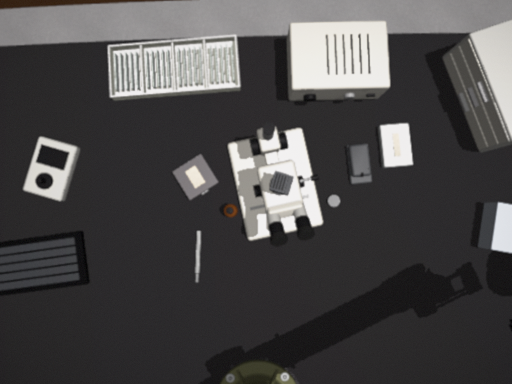

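```bash
cat > h.py <<'E'
import cv2,numpy as np
def cloud(d):
    """world point per pixel from depth"""
    h,w=d["depth"].shape
    u,v=np.meshgrid(np.arange(w),np.arange(h))
    p=cv2.undistortPoints(np.stack([u,v],-1).reshape(-1,1,2).astype(np.float64),d["K"],d["dist"]).reshape(h,w,2)
    z=d["depth"].astype(float); T=d["cam_to_world"]
    P=np.dstack([p[...,0]*z,p[...,1]*z,z])
    return P@T[:3,:3].T+T[:3,3]
E
python3 - <<'E'
import cv2,numpy as np
from h import *
d=dict(np.load("pics/top0.npz")); W=cloud(d); px=d["pixels"].astype(int)
box=np.zeros(W.shape[:2],bool); box[120:250,220:330]=1
ok=box&(d["depth"]>0)
def rect(m,n):
    P=W[m]; r=cv2.minAreaRect(P[:,:2].astype(np.float32)); print(n,m.sum(),r,P[:,2].mean(),P.min(0),P.max(0))
rect(ok&(W[...,2]>15)&(W[...,2]<27),"base")
rect(ok&(W[...,2]>258),"camtop")
m=ok&(abs(W[...,2]-200)<6)&(px.min(2)>150);rect(m,"headtop")
m=ok&(W[...,2]>165)&(W[...,2]<195)&(px.max(2)<90);rect(m,"knobish")
v,u=np.nonzero(m);
for a,b in zip(v,u):
    if b>298:print(b,a,W[a,b].round())
c=d["pixels"][120:250,215:345,::-1]
a=cv2.resize(c,None,fx=4.4,fy=4.4,interpolation=cv2.INTER_CUBIC)
cv2.imwrite("pics/c1.png",a)
E
```

```text
base 3991 ((566.5609741210938, -52.390380859375), (259.6353759765625, 213.51641845703125), 10.825465202331543) 21.84603915788608 [ 424.94587079 -179.07202921   15.04857219] [710.1057253   59.52452025  26.98827858]
camtop 399 ((553.01220703125, -61.957786560058594), (40.442989349365234, 40.290409088134766), 72.44690704345703) 271.66061558838663 [529.23626418 -86.33991306 258.09135353] [577.63129507 -37.15714976 277.84000054]
headtop 1196 ((539.176513671875, -65.4456558227539), (128.10659790039062, 82.45478820800781), 11.965439796447754) 200.31575385687697 [ 477.99836841 -119.05690462  194.03892659] [606.35848321 -15.90446503 205.97153786]
knobish 46 ((610.0740966796875, -73.33194732666016), (118.1914291381836, 128.05181884765625), 10.762635231018066) 186.69599238152355 [ 540.0661523  -146.30812537  175.33531273] [661.83012087 -19.54611961 194.686636  ]
316 174 [ 575. -144.  184.]
313 175 [ 573. -137.  186.]
314 175 [ 573. -139.  186.]
315 175 [ 573. -142.  186.]
316 175 [ 573. -144.  185.]
317 175 [ 572. -146.  189.]
312 176 [ 570. -134.  191.]
313 176 [ 570. -137.  185.]
314 176 [ 570. -139.  189.]
315 176 [ 570. -142.  186.]
316 176 [ 570. -144.  186.]
317 176 [ 570. -146.  186.]
311 177 [ 568. -133.  185.]
312 177 [ 568. -134.  189.]
313 177 [ 568. -137.  189.]
314 177 [ 568. -139.  189.]
315 177 [ 568. -141.  190.]
316 177 [ 568. -144.  187.]
317 177 [ 568. -146.  185.]
312 178 [ 566. -135.  188.]
313 178 [ 566. -137.  189.]
314 178 [ 566. -139.  185.]
315 178 [ 566. -141.  188.]
316 178 [ 566. -144.  184.]
317 178 [ 566. -146.  186.]
312 179 [ 564. -134.  188.]
313 179 [ 564. -137.  186.]
314 179 [ 564. -139.  187.]
315 179 [ 563. -141.  189.]
316 179 [ 564. -144.  184.]
317 179 [ 564. -146.  183.]
```

View pics/c1.png

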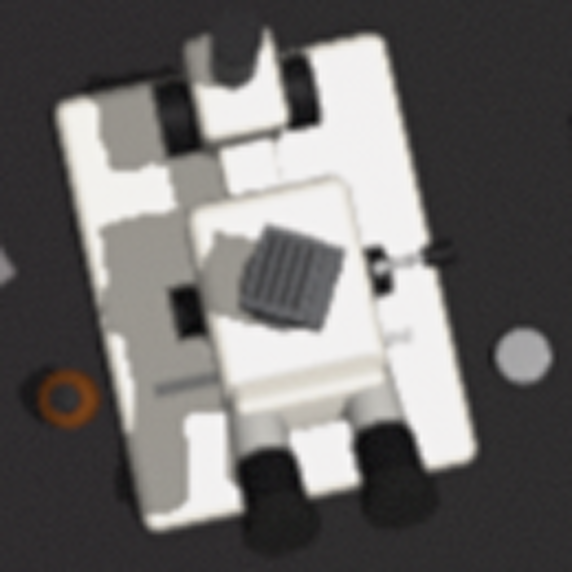

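```bash
cat >> h.py <<'E'
def R(yaw):
    c,s=np.cos(yaw),np.sin(yaw); return np.array([[c,s,0],[s,-c,0],[0,0,-1.]])
E
python3 - <<'E'
from bench import manip
import numpy as np
from h import *
d=dict(np.load("pics/top0.npz")); W=cloud(d)
a=np.radians(11.6); C=np.array([553,-62.])
ex=np.array([np.cos(a),np.sin(a)]); ey=np.array([-ex[1],ex[0]])
X=(W[...,:2]-C)@ex; Y=(W[...,:2]-C)@ey; Z=W[...,2]
m=(d["depth"]>0)&(Z>205)&(X<-60)&(X>-150)&(abs(Y)<90)
print("eyep",X[m].min(),X[m].max(),Y[m].min(),Y[m].max(),Z[m].max())
m=(d["depth"]>0)&(Z>232)&(X<-60)&(X>-150)&(abs(Y)<90)
print("eyep>232",X[m].min(),X[m].max(),Y[m].min(),Y[m].max(),Z[m].max())
for dg in range(-180,360,30):
    j=manip.inverse_kinematics([553,-62,237],R(np.radians(dg-17.5)))
    print(dg-17.5, None if j is None else j.round(2))
manip.movel([259,-595,420])
manip.movep([553,-62,420],R(np.radians(-17.5)))
d=manip.get_image("wrist"); np.savez("pics/w0.npz",**d); cv2.imwrite("pics/w0.png",d["pixels"][:,:,::-1])
s=manip.state(); print(s["time_s"],s["position"],s["joints"].round(2),d["cam_to_world"])
E
```

```text
eyep -127.64359163986462 -60.04189527245576 -45.127105964601476 48.95449354634517 247.48148239036163
eyep>232 -119.00298203105906 -85.82200649912701 -45.127105964601476 47.601402623268214 247.48148239036163
-197.5 [ 0.71  0.16 -0.71  1.6   0.1   1.42  1.25]
-167.5 [ 0.71  0.16 -0.71  1.6   0.1   1.42  1.77]
-137.5 [ 1.07  0.27 -1.18  1.59  0.25  1.45  2.18]
-107.5 [ 1.14  0.34 -1.31  1.59  0.33  1.47  2.65]
-77.5 [-1.    0.2   1.22  1.65 -0.19  1.42 -2.69]
-47.5 [ 0.56  0.14 -0.55  1.61  0.07  1.42 -2.39]
-17.5 [ 0.58  0.14 -0.57  1.6   0.08  1.42 -1.87]
12.5 [ 0.59  0.14 -0.59  1.6   0.08  1.42 -1.35]
42.5 [ 0.62  0.15 -0.62  1.6   0.09  1.42 -0.83]
72.5 [ 0.66  0.15 -0.66  1.6   0.09  1.42 -0.31]
102.5 [ 0.69  0.15 -0.7   1.6   0.1   1.42  0.2 ]
132.5 [ 0.7   0.16 -0.7   1.6   0.1   1.42  0.73]
162.5 [ 0.71  0.16 -0.71  1.6   0.1   1.42  1.25]
192.5 [ 0.71  0.16 -0.71  1.6   0.1   1.42  1.77]
222.5 [ 1.07  0.27 -1.18  1.59  0.25  1.45  2.18]
252.5 [ 1.14  0.34 -1.31  1.59  0.33  1.47  2.65]
282.5 [-1.    0.2   1.22  1.65 -0.19  1.42 -2.69]
312.5 [ 0.56  0.14 -0.55  1.61  0.07  1.42 -2.39]
3.9833 [552.99519851 -63.28831447 419.82298989] [ 0.58  0.15 -0.6   1.24  0.09  1.78 -1.88] [[-3.02023773e-01 -9.23139353e-01 -2.37897826e-01  6.18959640e+02]
 [-9.53300049e-01  2.92255885e-01  7.61939230e-02 -8.45460096e+01]
 [-8.10569209e-04  2.49800385e-01 -9.68297016e-01  6.10057929e+02]
 [ 0.00000000e+00  0.00000000e+00  0.00000000e+00  1.00000000e+00]]
```

View pics/w0.png

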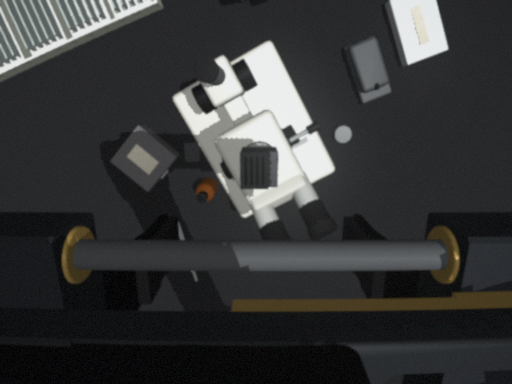

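The side and top views show the scope near (280,183) px with the camera on top. The wrist view shows the camera at (259,167) px, square to the tool as planned. Next I'll refine the axis and yaw from the wrist depth.

Run:
```python
from bench import manip
import numpy as np
from h import *
d=dict(np.load("pics/w0.npz")); W=cloud(d); px=d["pixels"].astype(int); Z=W[...,2]
roi=np.zeros(Z.shape,bool); roi[30:215,160:340]=1
roi&=d["depth"]>0
def rect(m,n):
    m=cv2.morphologyEx(m.astype(np.uint8),cv2.MORPH_OPEN,np.ones((3,3)))>0
    P=W[m]; r=cv2.minAreaRect(P[:,:2].astype(np.float32)); print(n,m.sum(),r,P[:,2].mean())
near=roi&(np.hypot(W[...,0]-553,W[...,1]+62)<40)
rect(near&(Z>255)&(Z<285),"cam"); rect(near&(Z>268)&(Z<285),"camtop")
rect(roi&(abs(Z-200)<5)&(px.min(2)>120),"head"); rect(roi&(abs(Z-22)<5),"base")
rect(roi&(Z>170)&(Z<195)&(px.max(2)<80)&(abs(W[...,0]-569)<20)&(abs(W[...,1]+140)<20),"knob")
```

```text
cam 1484 ((552.7928466796875, -62.1750602722168), (40.4485969543457, 40.21169662475586), 71.96772003173828) 270.4939930398943
camtop 1078 ((554.4694213867188, -56.97306823730469), (29.55388832092285, 40.22957992553711), 72.65040588378906) 272.9591281136473
head 3185 ((544.2117919921875, -65.2485580444336), (114.65900421142578, 83.03556823730469), 9.90233039855957) 199.33561574019214
base 7096 ((568.0095825195312, -58.41621398925781), (256.53045654296875, 198.49034118652344), 10.934999465942383) 21.108406542042076
knob 80 ((568.1179809570312, -139.0469970703125), (9.400068283081055, 14.361479759216309), 2.869951009750366) 186.24449514000594
```

Run:
```python
from bench import manip
import numpy as np
from h import *
y=np.radians(162.3)
manip.move_gripper(62)
manip.movep([552.8,-62.1,330],R(y))
manip.movel([552.8,-62.1,236],velocity=80)
manip.dwell(.3)
def show(n):
    s=manip.state(); print(n,round(s["time_s"],2),s["position"].round(1),np.degrees(np.arctan2(s["ee_rot"][1,0],s["ee_rot"][0,0])).round(2),s["joints"].round(3),s["ft_force"].round(1),s["ft_torque"].round(3),s["tau"][6].round(3),round(s["finger_gap"],1),s["grip_force"])
show("pre")
manip.move_gripper(38,10); manip.dwell(.2); show("g10")
manip.move_gripper(30,45); manip.dwell(.2); show("g45")
q=manip.state()["joints"].copy()
for k in range(3):
    q[6]-=np.radians(4); manip.set_joints(q); show(k)
```

```text
pre 8.97 [552.9 -62.1 236.2] 162.3 [ 0.818  0.178 -0.846  1.599  0.135  1.424  1.222] [-1.   0.5  0.3] [ 0.053 -0.155 -0.033] 0.0 61.6 0.0
g10 9.79 [552.9 -61.7 236.1] 162.32 [ 0.818  0.178 -0.846  1.6    0.134  1.424  1.222] [0.5 0.5 0.6] [ 0.418 -0.223  0.013] 0.004 39.4 10.001517087221146
g45 10.49 [554.  -58.6 236.8] 162.48 [ 0.817  0.178 -0.848  1.599  0.131  1.423  1.222] [1.9 6.5 1.2] [ 1.427 -0.644 -0.035] 0.021 30.6 9.138810485601425
0 10.74 [554.7 -57.6 237.3] 158.62 [ 0.816  0.178 -0.849  1.598  0.13   1.422  1.154] [2.7 3.2 1.9] [ 0.961 -0.512  0.058] -0.148 30.3 2.1283596754074097
1 10.99 [554.8 -57.9 237.3] 154.66 [ 0.817  0.178 -0.849  1.598  0.13   1.422  1.086] [3.3 4.  2.6] [ 1.022 -0.884  0.04 ] -0.088 29.9 2.611447423696518
2 11.24 [555.  -58.1 237.3] 150.65 [ 0.817  0.178 -0.848  1.598  0.13   1.421  1.016] [3.7 3.7 3.2] [ 0.962 -0.922 -0.003] -0.087 29.7 2.5791241228580475
```

Run:
```python
from bench import manip
import cv2,numpy as np
ims=[]
d=manip.get_image("wrist"); ims.append(d["pixels"])
d=manip.get_image("side"); ims.append(cv2.resize(d["pixels"][90:240,190:390],(512,384),interpolation=cv2.INTER_CUBIC))
im=np.hstack(ims)[:,:,::-1]; cv2.imwrite("pics/g.png",cv2.resize(im,(800,300)))
cv2.imwrite("pics/g2.png",ims[1][:,:,::-1])
```

```text
(no output)
```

View pics/g.png

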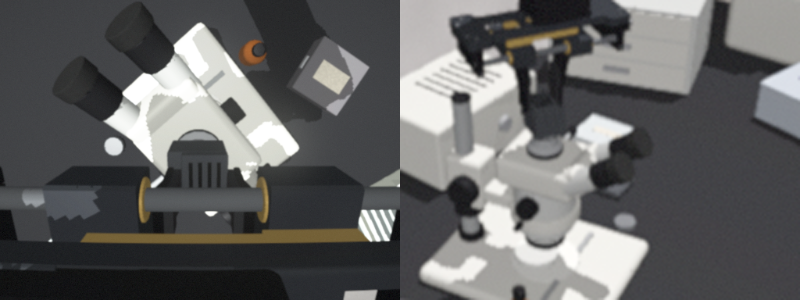

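Run:
```python
from bench import manip
import numpy as np
from h import *
d=manip.get_image("wrist"); W=cloud(d); Z=W[...,2]
s=manip.state(); p=s["position"]; x=s["ee_rot"][:2,0]; y=s["ee_rot"][:2,1]
A=(W[...,:2]-p[:2])@x; B=(W[...,:2]-p[:2])@y
m=(d["depth"]>0)&(Z>205)&(abs(A)<60)&(abs(B)<70)
Q=np.full((60,60),-1)
ia=((A[m]+60)//2).astype(int).clip(0,59); ib=((B[m]+60)//2).astype(int).clip(0,59)
np.maximum.at(Q,(ia,ib),Z[m].astype(int))
print("axis in tool x,y:",(np.array([552.8,-62.1])-p[:2])@x,(np.array([552.8,-62.1])-p[:2])@y, p, s["finger_gap"],s["grip_force"])
for i in range(14,60): 
    if (Q[i]>0).any(): print(f"{i*2-60:4d}"," ".join(f"{v:3d}" if v>0 else "  ." for v in Q[i,14:46]))
c=d["pixels"][150:384,150:380,::-1]
cv2.imwrite("pics/z.png",cv2.convertScaleAbs(cv2.resize(c,None,fx=2.5,fy=2.5,interpolation=cv2.INTER_CUBIC),alpha=1.6,beta=20))
```

```text
axis in tool x,y: -0.02417861170159874 -4.4870818664429 [554.97791755 -58.17673909 237.31389939] 29.856951796014247 2.580711990594864
 -12   .   .   .   .   .   .   . 291 308   .   .   .   .   .   .   .   .   .   .   .   .   .   . 311   .   .   .   .   .   .   .   .
 -10   .   .   .   .   . 314 314 314 314   .   .   .   .   .   .   .   .   .   .   .   .   .   . 315 315 315   .   .   .   .   .   .
  -8   .   .   .   .   . 316 315 315 315   .   .   .   .   .   .   .   .   .   .   .   .   .   . 315 315 318   .   .   .   .   .   .
  -6   .   .   .   .   . 318 315 315 315   .   .   .   .   .   .   .   .   .   .   .   .   .   . 315 315 320   .   .   .   .   . 359
  -4   .   .   .   .   . 323 315 314 315   .   .   .   .   .   .   .   .   .   .   .   .   .   . 315 315 322   .   .   .   .   .   .
  -2   .   .   .   .   . 326 315 315 315 273 273 273 273 273 273 273 273 273 273 273 273 273 273 315 316 326   .   .   .   .   .   .
   0   .   .   .   .   . 329 315 315 315 273 273 273 274 273 273 273 273 274 273 274 274 274 273 316 316 330   .   .   .   .   .   .
   2   .   .   .   .   . 331 315 31
[... 3121 characters left out ...]
  .   .   .   .   .   .   .   .   .
  50 206 207 206 206 206 206 206   .   .   .   .   .   .   .   .   .   .   .   .   .   .   .   .   .   .   .   .   .   .   .   .   .
  52 205 206 206 206 206 206 206 205 205   .   .   .   .   .   .   .   .   .   .   .   .   .   .   .   .   .   .   .   .   .   .   .
  54   . 205 207 206 207 207 206 206 206   .   .   .   .   .   .   .   .   .   .   .   .   .   .   .   .   .   .   .   .   .   .   .
  56   .   .   . 205 207 206 207 206 206 205 205   .   .   .   .   .   .   .   .   .   .   .   .   .   .   .   .   .   .   .   .   .
  58   .   .   . 205 205 206 207 207 206 207 206   .   .   .   .   .   .   .   .   .   .   .   .   .   .   .   .   .   .   .   .   .
```

View pics/z.png

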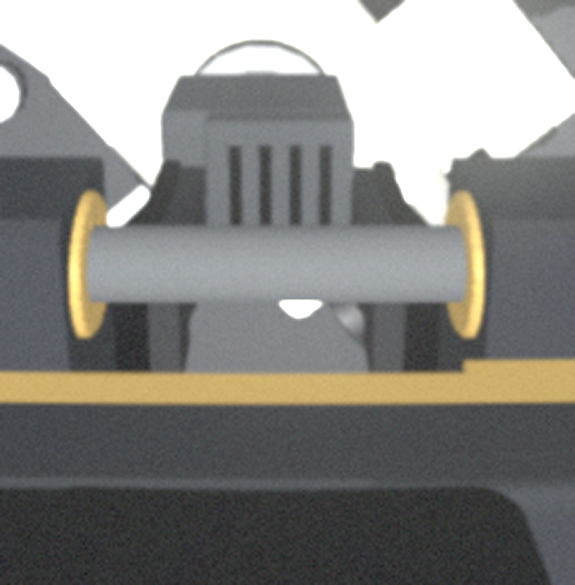

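```bash
cat >> h.py <<'E'
def show(n):
    from bench import manip
    s=manip.state(); print(n,round(s["time_s"],2),s["position"].round(1),np.degrees(np.arctan2(s["ee_rot"][1,0],s["ee_rot"][0,0])).round(2),s["joints"][6].round(3),s["ft_force"].round(1),s["ft_torque"].round(3),s["tau"][6].round(3),round(s["finger_gap"],1),round(s["grip_force"],1)); return s
E
python3 - <<'E'
from bench import manip
from h import *
for g in (32,35,38,41,44): manip.move_gripper(g); show(g)
E
```

```text
32 11.69 [554.3 -58.8 237. ] 150.53 1.014 [3.2 2.7 2.4] [ 0.639 -0.834 -0.022] 0.004 32.0 2.3
35 12.04 [553.7 -59.1 236.8] 150.46 1.013 [1.5 1.8 4.6] [ 0.388 -0.473  0.015] -0.009 34.9 2.0
38 12.4 [553.9 -58.6 236.8] 150.48 1.013 [1.1 1.6 3.4] [ 0.503 -0.487  0.03 ] -0.008 38.0 2.0
41 12.76 [553.9 -58.5 236.7] 150.48 1.013 [1.4 2.8 4.4] [ 0.48  -0.407  0.046] -0.003 40.9 2.0
44 13.12 [553.9 -58.6 236.7] 150.48 1.013 [1.8 2.1 3.9] [ 0.51  -0.434  0.016] -0.001 43.9 1.9
```

Run:
```python
from bench import manip
from h import *
manip.move_gripper(64); show("open")
manip.movel([552.8,-62.1,237],velocity=60); show("centred")
manip.movel([552.8,-62.1,350],velocity=150); show("up")
d=manip.get_image("wrist"); W=cloud(d); Z=W[...,2]
m=(d["depth"]>0)&(Z>255)&(Z<282)&(np.hypot(W[...,0]-553,W[...,1]+62)<45)
for lo in (255,268):
    k=cv2.morphologyEx((m&(Z>lo)).astype(np.uint8),cv2.MORPH_OPEN,np.ones((3,3)))>0
    P=W[k]; print(lo,cv2.minAreaRect(P[:,:2].astype(np.float32)),np.median(P[:,2]))
cv2.imwrite("pics/u.png",cv2.convertScaleAbs(d["pixels"][:,:,::-1],alpha=1.5,beta=15))
```

```text
open 13.79 [553.8 -58.8 236.6] 150.47 1.013 [-1.   0.1 -0.6] [ 0.086 -0.198  0.036] -0.0 63.6 0.0
centred 14.04 [552.7 -62.6 237. ] 150.43 1.021 [ 0.4  0.9 -0.7] [ 0.034 -0.123  0.003] 0.018 64.4 0.0
up 14.94 [552.4 -62.1 349. ] 150.48 1.032 [0.3 1.1 0.6] [ 0.035 -0.152  0.08 ] -0.0 63.8 0.0
255 ((552.1134033203125, -61.23148727416992), (40.50535202026367, 40.32321548461914), 60.81134033203125) 272.59593567914743
268 ((554.7535400390625, -56.45812225341797), (29.98064422607422, 40.22687911987305), 60.241981506347656) 272.93980100916224
```

View pics/u.png

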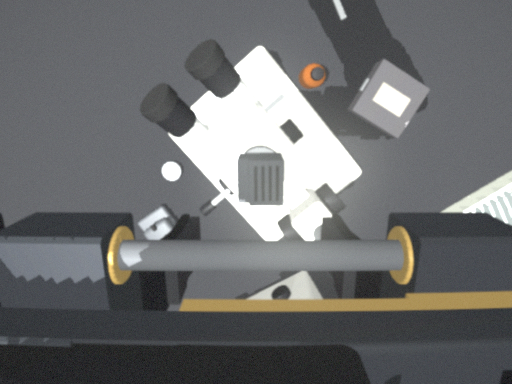

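The camera is upright and unharmed, at yaw about 60.5° in the wrist view, around (261,178) px. The narrow-top side gripped badly, so I'll grip the other two sides and raise the force in stages.

Run:
```python
from bench import manip
from h import *
q=manip.state()["joints"].copy(); q[6]+=np.pi/2; manip.set_joints(q)
try: manip.movel([552.7,-62,236],R(np.radians(240.6)),velocity=100)
except Exception as e: print(e)
manip.dwell(.2); s=show("pre"); print(s["joints"].round(3))
if abs(s["position"][2]-236)<2:
    g=s["joints"]
    for t,f in ((41,8),(39,8),(38.5,20),(38,30)):
        manip.move_gripper(t,f); manip.dwell(.1); s=show((t,f))
        if s["finger_gap"]<38: manip.move_gripper(42); break
```

```text
pre 17.87 [553.  -62.  236.5] -119.4 2.589 [0.8 0.1 0.5] [ 0.191 -0.086  0.029] 0.0 63.7 0.0
[ 0.819  0.178 -0.847  1.599  0.135  1.424  2.589]
(41, 8) 18.68 [552.1 -61.6 236. ] -119.38 2.589 [-3.2  0.7  1.8] [0.508 0.889 0.061] -0.025 41.0 2.0
(39, 8) 19.03 [551.8 -61.4 235.9] -119.37 2.589 [-4.8  1.2  3.6] [0.626 1.038 0.026] -0.028 40.0 8.0
(38.5, 20) 19.35 [551.8 -61.3 236. ] -119.37 2.589 [-5.8  2.   2.1] [ 0.638  1.172 -0.026] -0.029 39.5 20.0
(38, 30) 19.67 [551.8 -61.4 236. ] -119.37 2.589 [-4.5  2.2  3.1] [0.649 1.105 0.006] -0.029 39.2 30.0
```

Run:
```python
from bench import manip
from h import *
q=manip.state()["joints"].copy(); q0=q[6]
for k in range(1,17):
    q[6]=q0-np.radians(8*k); manip.set_joints(q)
    s=manip.state(); t=s["tau"][6]
    print(8*k,round(s["time_s"],2),np.degrees(q0-s["joints"][6]).round(2),s["ft_torque"][2].round(3),t.round(3),s["ft_force"].round(1),round(s["finger_gap"],2),round(s["grip_force"],1))
    if abs(t)>.22 : break
```

```text
8 19.93 7.81 -0.034 -0.229 [-4.1  1.4  2.3] 39.49 30.0
```

Run:
```python
from bench import manip
from h import *
q=manip.state()["joints"].copy(); q0=2.589; hi=0
for k in range(2,18):
    q[6]=q0-np.radians(8*k); manip.set_joints(q)
    a=manip.state(); manip.dwell(.1); s=manip.state(); t=s["tau"][6]
    print(8*k,round(s["time_s"],2),np.degrees(q0-s["joints"][6]).round(2),a["ft_torque"][2].round(3),s["ft_torque"][2].round(3),a["tau"][6].round(3),t.round(3),s["ft_force"].round(1),round(s["finger_gap"],2),round(s["grip_force"],1))
    hi+=abs(t)>.2 or abs(s["ft_torque"][2])>.2
    if hi>=2 : break
```

```text
16 20.28 15.76 -0.013 -0.028 -0.208 0.033 [-2.9  0.9  1.5] 39.77 30.0
24 20.64 23.77 -0.012 0.046 -0.211 0.032 [-3.2  0.7  2.2] 39.63 30.0
32 21.0 31.77 -0.103 0.021 -0.211 0.032 [-3.1  0.6  1.6] 39.59 30.0
40 21.36 39.77 -0.032 0.017 -0.212 0.032 [-3.2  0.7  1.2] 39.42 30.0
48 21.72 47.78 -0.041 -0.018 -0.212 0.032 [-3.3  0.1  1.7] 39.53 30.0
56 22.07 55.78 -0.061 -0.043 -0.212 0.031 [-4.6 -0.5  2.4] 39.38 30.0
64 22.43 63.77 -0.013 0.005 -0.212 0.031 [-3.4 -0.7  0.9] 39.68 30.0
72 22.79 71.77 -0.002 -0.04 -0.213 0.031 [-4.2 -0.8  0.6] 39.64 29.9
80 23.15 79.77 -0.029 -0.056 -0.213 0.031 [-5.1 -1.   1.6] 39.78 29.9
88 23.51 87.83 -0.01 -0.047 -0.128 0.023 [-5.5 -0.6  1.4] 39.56 29.9
96 23.87 95.83 0.0 -0.057 -0.128 0.023 [-4.8 -0.7  0.9] 39.45 29.9
104 24.23 103.83 -0.013 0.008 -0.128 0.023 [-3.8 -1.1  3.1] 39.69 29.9
112 24.58 111.83 -0.044 0.025 -0.128 0.024 [-6.2 -0.9  1.8] 39.44 29.9
120 24.94 119.83 -0.023 -0.013 -0.127 0.024 [-5.2 -0.6  0.8] 39.43 29.9
128 25.3 127.83 -0.043 0.001 -0.127 0.025 [-5.4 -0.6  1.9] 39.74 29.9
136 25.66 135.83 -0.03 -0.046 -0.126 0.025 [-6.8  0.4  1.3] 39.65 29.9
```

```bash
cat >> h.py <<'E'
def camrel():
    "angle of camera's sides vs tool, deg, from wrist depth; extents in tool frame"
    from bench import manip
    d=manip.get_image("wrist"); W=cloud(d); Z=W[...,2]
    s=manip.state(); p=s["position"]; A=(W[...,:2]-p[:2])@s["ee_rot"][:2,0]; B=(W[...,:2]-p[:2])@s["ee_rot"][:2,1]
    m=(d["depth"]>0)&(Z>258)&(Z<280)&(A>10)&(A<45)&(abs(B)<32)
    m=cv2.morphologyEx(m.astype(np.uint8),cv2.MORPH_OPEN,np.ones((3,3)))>0
    P=np.stack([A[m],B[m]],1).astype(np.float32)
    print("camrel",m.sum(),P.min(0),P.max(0),cv2.minAreaRect(P))
E
python3 - <<'E'
from bench import manip
from h import *
camrel(); show("now")
E
```

```text
camrel 1746 [ 10.014676 -27.20998 ] [20.176846 30.085701] ((15.099617958068848, 1.4390010833740234), (10.157526016235352, 57.29573440551758), 0.013534752652049065)
now 25.71 [551.  -61.3 235.7] 104.81 0.218 [-5.5 -0.5  1.1] [-0.275  1.502  0.013] 0.029 39.8 29.9
```

```bash
cat > turn.py <<'E'
import sys
from bench import manip
from h import *
def turn(steps,dg):
    q=manip.state()["joints"].copy(); q0=q[6]; hi=0
    for k in range(1,steps+1):
        q[6]=q0-np.radians(dg*k); manip.set_joints(q)
        a=manip.state(); manip.dwell(.06); s=manip.state(); t=s["tau"][6]
        print(dg*k,round(s["time_s"],2),np.degrees(np.arctan2(s["ee_rot"][1,0],s["ee_rot"][0,0])).round(2),s["joints"][6].round(3),a["ft_torque"][2].round(3),s["ft_torque"][2].round(3),a["tau"][6].round(3),t.round(3),round(s["grip_force"],1))
        hi=hi+1 if a["tau"][6]<-.3 or t<-.15 or s["ft_torque"][2]>.2 or s["ft_torque"][2]<-.2 else 0
        if hi>=2: break
E
python3 - <<'E'
from turn import *
turn(19,8)
E
```

```text
8 26.02 97.08 0.083 0.015 -0.008 -0.205 0.006 29.9
16 26.34 89.1 -0.056 -0.044 -0.001 -0.207 0.007 29.9
24 26.66 81.11 -0.195 -0.047 0.001 -0.205 0.008 29.9
32 26.98 73.11 -0.335 -0.007 -0.027 -0.204 0.008 29.9
40 27.29 65.11 -0.475 -0.047 -0.061 -0.204 0.009 29.9
48 27.61 57.12 -0.614 -0.02 -0.012 -0.204 0.009 29.9
56 27.93 49.12 -0.754 0.022 0.051 -0.265 -0.064 29.9
64 28.24 41.11 -0.894 0.06 0.114 -0.285 -0.086 29.9
72 28.56 33.11 -1.033 0.076 0.055 -0.296 -0.097 29.9
80 28.88 25.11 -1.173 0.086 0.114 -0.307 -0.108 29.9
88 29.19 17.1 -1.313 0.069 0.086 -0.319 -0.119 29.9
```

Run:
```python
from h import *
from bench import manip
camrel(); manip.dwell(.3); show("now")
d=manip.get_image("wrist")
cv2.imwrite("pics/v.png",cv2.convertScaleAbs(d["pixels"][:,:,::-1],alpha=1.5,beta=15))
```

```text
camrel 2706 [ 10.024886 -27.526247] [22.296856 29.830832] ((16.1647891998291, 1.1399307250976562), (57.35728454589844, 12.265809059143066), 89.81807708740234)
now 29.54 [551.2 -60.9 235.8] 16.92 -1.316 [-2.5  4.6 -0.5] [1.335 0.618 0.168] -0.163 39.7 29.9
```

View pics/v.png

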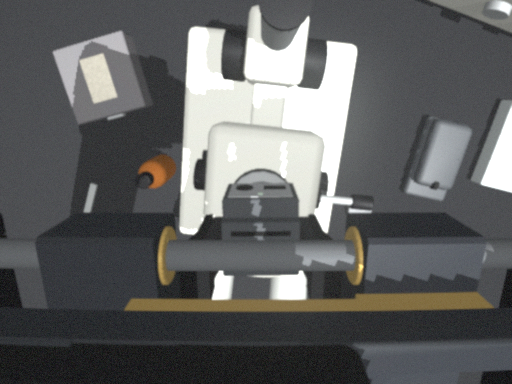

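Run:
```python
from turn import *
q=manip.state()["joints"].copy(); q[6]-=np.radians(6.8); manip.set_joints(q); manip.dwell(.3); show("sq")
manip.move_gripper(60); manip.dwell(.1); show("open")
p=manip.state()["position"]; manip.movel([p[0],p[1],350],velocity=150)
d=manip.get_image("wrist"); W=cloud(d); Z=W[...,2]; px=d["pixels"]
def rect(m,n):
    k=cv2.morphologyEx(m.astype(np.uint8),cv2.MORPH_OPEN,np.ones((3,3)))>0
    P=W[k]; print(n,k.sum(),cv2.minAreaRect(P[:,:2].astype(np.float32)),np.median(P[:,2]))
ok=d["depth"]>0; near=np.hypot(W[...,0]-552,W[...,1]+61)<45
rect(ok&(Z>255)&(Z<282)&near,"cam"); rect(ok&(Z>268)&(Z<282)&near,"top")
rect(ok&(abs(Z-22)<6)&(px.min(2)>110)&(np.hypot(W[...,0]-566,W[...,1]+60)<170),"base")
```

```text
sq 30.14 [551.2 -60.9 235.8] 10.19 -1.433 [-2.4  4.3 -0.5] [1.183 0.535 0.249] -0.163 39.7 29.9
open 30.93 [551.2 -60.9 235.8] 10.13 -1.434 [-0.3  0.5 -0.4] [-0.02  -0.028 -0.013] 0.0 59.8 0.0
cam 2335 ((553.131591796875, -61.59239959716797), (41.598175048828125, 39.85783767700195), 10.022194862365723) 272.0203409220155
top 1644 ((547.7699584960938, -62.56658172607422), (30.672542572021484, 39.53620910644531), 11.026193618774414) 272.41940466901633
base 8813 ((567.499755859375, -58.641754150390625), (256.3466491699219, 197.7354278564453), 11.171326637268066) 21.131046100249478
```

```bash
cat > rod.py <<'E'
from bench import manip
from h import *
a=np.radians(11.2); ex=np.array([np.cos(a),np.sin(a),0]); ey=np.array([-ex[1],ex[0],0]); k=np.array([0,0,1.])
t=np.radians(20); z=-np.cos(t)*k+np.sin(t)*ey; Rt=np.stack([np.cos(t)*ey+np.sin(t)*k,ex,z],1)
K=np.array([567.8,-138.5,182]); T=K+10*z-3*ey
E
python3 - <<'E'
from rod import *
manip.move_gripper(40)
manip.movep(T-130*z,Rt); show("pre")
manip.movel(T,velocity=120); manip.dwell(.1); s=show("at")
manip.move_gripper(8,30); manip.dwell(.1); s=show("grip")
if 10<s["finger_gap"]<13.5:
    p=s["position"]
    for d in (6,12,16,18.5):
        manip.movel(p-d*ey,velocity=30); s=show(d); print((p-s["position"])@ey, s["ft_force"]@ey)
E
```

```text
pre 34.13 [ 576.5 -181.1  295.1] 101.22 0.371 [-1.   0.  -0.3] [-0.361 -0.191  0.038] -0.006 39.9 0.0
at 35.47 [ 568.2 -138.5  173.3] 101.19 0.368 [ 0.9  0.3 -0.2] [-0.415 -0.202 -0.016] -0.013 40.4 0.0
grip 36.4 [ 567.7 -138.1  172.6] 101.2 0.368 [ 0.8  0.1 -0.1] [-0.355 -0.175 -0.043] -0.013 8.0 0.0
```

Run:
```python
from rod import *
d=manip.get_image("wrist"); cv2.imwrite("pics/r.png",cv2.convertScaleAbs(d["pixels"][:,:,::-1],alpha=1.5,beta=15))
W=cloud(d); p=manip.state()["position"]; L=(W-p)@Rt
m=(d["depth"]>0)&(abs(W[...,2]-186)<10)&(np.linalg.norm(W[...,:2]-K[:2],axis=-1)<40)
print(m.sum(), (W[m]-K)@np.stack([ex,ey,k],1)[:, :] if m.sum()<30 else np.percentile((W[m]-K)@np.stack([ex,ey,k],1),[5,50,95],axis=0))
manip.move_gripper(40); show("o")
```

```text
1565 [[-10.2755532   -5.41985351  -0.39579079]
 [ -0.15824471  24.77940978   3.98949698]
 [ 10.37248931  37.84236915  12.38031376]]
o 37.28 [ 567.7 -138.1  172.6] 101.2 0.368 [0.  0.  1.2] [-0.409 -0.153 -0.036] -0.013 39.9 0.0
```

View pics/r.png

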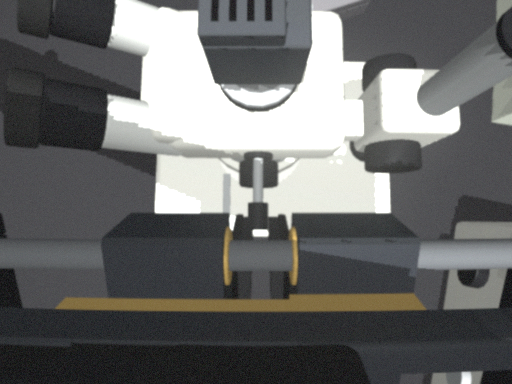

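The wrist view shows the knob at (259,215) px lined up between the fingers. They were too high and too far out, so I'll go deeper and a bit inward.

Run:
```python
from rod import *
T=K+17*z+1.5*ey
manip.movel(T,velocity=40); manip.dwell(.1); s=show("at")
manip.move_gripper(8,30); manip.dwell(.1); s=show("grip")
if 10<s["finger_gap"]<13.5:
    p=s["position"]
    for d in (6,12,16,18.5):
        manip.movel(p-d*ey,velocity=30); s=show(d); print((p-s["position"])@ey, s["ft_force"]@ey)
```

```text
at 37.77 [ 566.4 -131.4  166.1] 101.2 0.363 [ 0.5  0.  -0.2] [-0.41  -0.149  0.035] -0.013 39.5 0.0
grip 38.71 [ 566.4 -131.3  166. ] 101.2 0.363 [-0.3 -0.  -0.9] [-0.354 -0.2   -0.004] -0.013 7.8 0.0
```

Run:
```python
from rod import *
d=manip.get_image("wrist"); W=cloud(d); s=manip.state(); p=s["position"]; L=(W-p)@s["ee_rot"]
m=(d["depth"]>0)&(abs(L[...,0])<60)&(abs(L[...,1])<24)&(L[...,2]<40)
Q=np.full((40,24),-1000); ia=((L[m][:,0]+20)//2).astype(int).clip(0,39); ib=((L[m][:,1]+24)//2).astype(int)
np.maximum.at(Q,(ia,ib),(-L[m][:,2]).astype(int))
for i in range(40):
    if (Q[i]>-999).any(): print(f"{i*2-20:4d}"," ".join(f"{v:4d}" if v>-999 else "   ." for v in Q[i]))
cv2.imwrite("pics/r2.png",cv2.convertScaleAbs(cv2.resize(d["pixels"][100:320,150:370,::-1],None,fx=2.7,fy=2.7,interpolation=cv2.INTER_CUBIC),alpha=1.7,beta=20))
```

```text
-12    .    .    .    .    .    .    .    .    .    .   66    .    .    .   66    .    .    .    .    .    .    .    .    .
 -10    .    .    .    .    .    .    .    .   77   77   77    .    .    .   77   77   77   76    .    .    .    .    .    .
  -8    .    .    .    .    .    .    .    .   78   78   78   23    .   23   78   78   78   77    .    .    .    .    .    .
  -6    .    .    .    .    .    .    .    .   82   78   78   24   25   25   78   78   83   82    .    .    .    .    .    .
  -4    .    .    .    .    .    .    .    .   86   78   79   25   24   23   78   78   82   86    .    .    .    .    .    .
  -2    .    .    .    .    .    .    .    .   87   79   78   23   23   22   78   78   87   86    .    .    .    .    .    .
   0    .    .    .    .    .    .    .    .   91   78   78   23   23   21   78   78   91   90    .    .    .    .    .    .
   2    .    .    .    .    .  -29    .    .   94   79   77   22   22   21   77   78   91   94    .    .    .    .    .    .
   4    .    .    .    .    .  -24  -26  -26   98   78   78   21   21   21   78   77   98   97  -24  
[... 2698 characters left out ...]
   18   18   18   18   19   19   19   18   18   18   18   19   18   18   19
  50   18   18   17   18   17   18   18   18   18   18   17   19   17   18   17   17   18   18   16   17   17   18   17   18
  52   16   17   17   17   17   16   16   16   17   17   16   17   17   17   17   16   17   17   18   17   17   17   17   18
  54   16   16   16   16   16   16   16   16   17   15   16   16   16   16   16   17   16   16   16   16   15   16   16   16
  56   15   15   15   15   15   16   15   15   16   17   17   17   18   18   17   16   15   16   16   15   15   16   15   16
  58   15   14   15   15   14   14   15   20   21   22   22   22   23   22   22   21   18   15   14   14   14   15   14   15
```

View pics/r2.png

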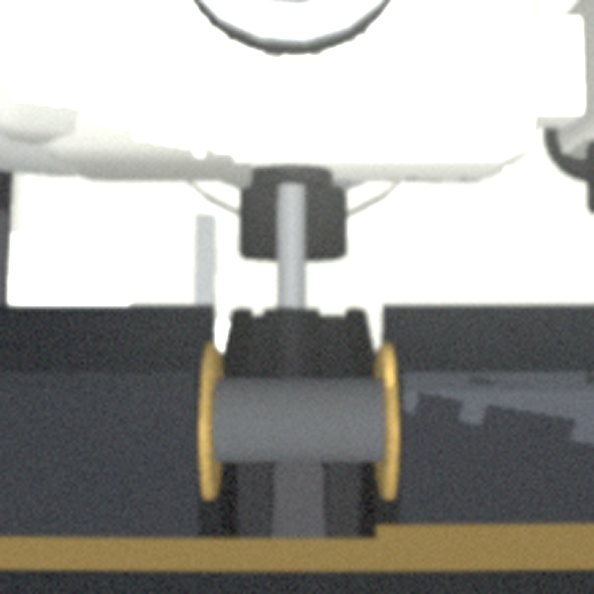

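The knob sits between the fingers, yet the gap reads 8 mm with no force. The hard, fast close seems to have passed through it, as it did with 45 N on the camera. I'll reopen and close gently in stages.

Run:
```python
from rod import *
manip.move_gripper(30,8); s=show("open")
manip.movel(K+19*z-0.5*ey,velocity=40)
for g,f in ((18,6),(15,6),(13,6),(12,6),(11,6),(10.5,10),(10.5,15)):
    manip.move_gripper(g,f); s=show((g,f))
    if g<13 and s["grip_force"]<.5 and s["finger_gap"]<11: break
else:
    p=s["position"]
    for d in (3,):
        manip.movel(p-d*ey,velocity=30); s=show(d); print((p-s["position"])@ey, s["ft_force"]@ey)
```

```text
open 39.47 [ 566.4 -131.3  166. ] 101.2 0.363 [-0.6 -0.3 -0.8] [-0.413 -0.204  0.077] -0.013 29.9 0.0
(18, 6) 40.27 [ 566.6 -132.7  164.1] 101.19 0.365 [-0.5  0.4 -0.3] [-0.325 -0.201 -0.047] -0.013 18.2 0.0
(15, 6) 40.63 [ 566.6 -132.6  164.1] 101.2 0.365 [-0.1  0.4  0.2] [-0.381 -0.161  0.004] -0.013 15.2 0.0
(13, 6) 40.94 [ 566.7 -132.6  164.2] 101.2 0.365 [-0.6 -0.4  0.7] [-0.35  -0.191 -0.011] -0.013 12.8 0.0
(12, 6) 41.17 [ 566.6 -132.6  164.1] 101.2 0.365 [-1.2  0.5  0.4] [-0.41  -0.13   0.025] -0.013 12.4 0.0
(11, 6) 41.41 [ 566.7 -132.6  164.2] 101.2 0.365 [-0.4  0.8  0.5] [-0.382 -0.147 -0.025] -0.013 10.7 0.0
```

Run:
```python
from rod import *
manip.move_gripper(40); p=manip.state()["position"]
manip.movel(p-130*z,velocity=250); s=show("up"); p=s["position"]
for n in ("side","top"):
    d=manip.get_image(n); W=cloud(d); L=(W-p)@s["ee_rot"]
    m=(d["depth"]>0)&(abs(L[...,0])<15)&(abs(L[...,1])<45)&(L[...,2]<25)&(L[...,2]>-80)
    v=L[m]; print(n,m.sum()); 
    h,e=np.histogram(v[:,2],bins=np.arange(-80,26,5)); print(list(zip(e.astype(int),h)))
    for lo in (-60,-40,-25,-12,0):
        w=v[(v[:,2]>lo)&(v[:,2]<lo+10)]
        if len(w): print(lo,np.percentile(w,[2,50,98],axis=0).round(0).tolist())
```

```text
up 42.87 [ 574.9 -175.7  285.2] 101.21 0.37 [ 1.2  0.  -1.1] [-0.335 -0.177  0.055] -0.014 39.8 0.0
side 305
[(np.int64(-80), np.int64(35)), (np.int64(-75), np.int64(34)), (np.int64(-70), np.int64(32)), (np.int64(-65), np.int64(31)), (np.int64(-60), np.int64(28)), (np.int64(-55), np.int64(26)), (np.int64(-50), np.int64(27)), (np.int64(-45), np.int64(26)), (np.int64(-40), np.int64(25)), (np.int64(-35), np.int64(26)), (np.int64(-30), np.int64(15)), (np.int64(-25), np.int64(0)), (np.int64(-20), np.int64(0)), (np.int64(-15), np.int64(0)), (np.int64(-10), np.int64(0)), (np.int64(-5), np.int64(0)), (np.int64(0), np.int64(0)), (np.int64(5), np.int64(0)), (np.int64(10), np.int64(0)), (np.int64(15), np.int64(0)), (np.int64(20), np.int64(0))]
-60 [[-8.0, -33.0, -59.0], [9.0, 18.0, -55.0], [13.0, 29.0, -50.0]]
-40 [[-8.0, -31.0, -39.0], [8.0, 18.0, -35.0], [14.0, 27.0, -30.0]]
top 161
[(np.int64(-80), np.int64(20)), (np.int64(-75), np.int64(12)), (np.int64(-70), np.int64(9)), (np.int64(-65), np.int64(13)), (np.int64(-60), np.int64(19)), (np.int64(-55), np.int64(19)), (np.int64(-50), np.int64(16)), (np.int64(-45), np.int64(16)), (np.int64(-40), np.int64(19)), (np.int64(-35), np.int64(13)), (np.int64(-30), np.int64(5)), (np.int64(-25), np.int64(0)), (np.int64(-20), np.int64(0)), (np.int64(-15), np.int64(0)), (np.int64(-10), np.int64(0)), (np.int64(-5), np.int64(0)), (np.int64(0), np.int64(0)), (np.int64(5), np.int64(0)), (np.int64(10), np.int64(0)), (np.int64(15), np.int64(0)), (np.int64(20), np.int64(0))]
-60 [[-4.0, -29.0, -59.0], [9.0, 21.0, -55.0], [11.0, 29.0, -50.0]]
-40 [[-5.0, -27.0, -40.0], [9.0, 21.0, -35.0], [10.0, 29.0, -31.0]]
```

Both views agree that the fingers really end about 28 mm short of the reported TCP. That explains both slips: they only had the top of the camera, and they passed above the knob. I'll correct for the offset.

Run:
```python
from rod import *
T=K+(28+14)*z-1*ey
manip.movel(T-60*z,velocity=200); show("mid"); manip.movel(T,velocity=60); manip.dwell(.1); s=show("at")
if abs(s["ft_force"]).max()<8:
    for g,f in ((14,10),(10,20)):
        manip.move_gripper(g,f); s=show((g,f))
    if 10<s["finger_gap"]<13.5:
        p=s["position"]
        for d in (6,12,16,18.5):
            manip.movel(p-d*ey,velocity=30); s=show(d); print((p-s["position"])@ey, s["ft_force"]@ey)
```

```text
mid 43.58 [ 569.3 -145.7  199.3] 101.2 0.37 [-1.3  0.4  0.7] [-0.371 -0.161  0.001] -0.012 40.0 0.0
at 44.83 [ 565.5 -125.6  142.9] 101.19 0.361 [-0.5 -0.4  0.1] [-0.41  -0.214  0.007] -0.013 40.2 0.0
(14, 10) 45.59 [ 564.7 -125.5  142.5] 101.19 0.361 [-1.5  0.1  1.8] [-0.378  0.201  0.186] -0.01 13.9 0.9
(10, 20) 45.91 [ 563.6 -125.7  142.4] 101.16 0.361 [-5.  -0.7  3. ] [-0.368  0.994  0.376] -0.008 11.1 20.0
6 46.27 [ 564.6 -130.6  142.5] 101.24 0.368 [-2.1  3.4  1.2] [0.332 0.353 0.07 ] 0.014 10.9 20.0
5.027636328913276 3.700556390659958
12 46.62 [ 566.  -137.6  142.4] 101.19 0.374 [-2.2  3.1  0.6] [0.191 0.317 0.124] 0.003 11.6 20.0
12.153239671503776 3.5006769186618123
16 46.9 [ 566.5 -140.5  142.5] 101.24 0.377 [-2.  5. -0.] [0.568 0.352 0.117] 0.01 11.3 20.0
15.084429135772064 5.257915109435693
18.5 47.15 [ 566.5 -140.4  142.5] 101.35 0.379 [-3.3  8.   0.2] [1.292 0.554 0.042] 0.035 11.1 20.0
15.032616895603004 8.532696213763565
```

Run:
```python
from rod import *
p=manip.state()["position"]
manip.movel(p-5*ey,velocity=20); manip.dwell(.2); s=show("pull"); print((p-s["position"])@ey, s["ft_force"]@ey)
manip.movel(p,velocity=30); manip.move_gripper(45); p=manip.state()["position"]; manip.movel(p-180*z,velocity=200)
manip.movel(manip.state()["position"]-130*ey+60*k,velocity=250); show("away")
d=manip.get_image("top"); W=cloud(d); Z=W[...,2]; px=d["pixels"]; ok=d["depth"]>0
def rect(m,n):
    P=W[m]; 
    if len(P): print(n,m.sum(),cv2.minAreaRect(P[:,:2].astype(np.float32)),np.median(P[:,2]))
C=np.array([552.8,-62]); rel=W[...,:2]-C; X=rel@ex[:2]; Y=rel@ey[:2]
rect(ok&(Z>255)&(Z<285)&(np.hypot(X,Y)<45),"cam")
m=ok&(Z>170)&(Z<195)&(px.max(2)<90)&(abs(X)<9)&(Y<-60)&(Y>-115)
rect(m,"knob"); print(m.sum() and (Y[m].min(),Y[m].max()))
d=dict(np.load("pics/top0.npz")); W=cloud(d);Z=W[...,2];px=d["pixels"];rel=W[...,:2]-C; X=rel@ex[:2]; Y=rel@ey[:2]
m=(Z>170)&(Z<195)&(px.max(2)<90)&(abs(X)<9)&(Y<-60)&(Y>-115); print("before",Y[m].min(),Y[m].max())
```

```text
pull 47.6 [ 566.4 -140.4  142.5] 101.42 0.381 [-3.  10.5 -0.5] [1.699 0.644 0.037] 0.039 11.2 20.0
-0.04396292527142769 10.928525026180584
away 50.54 [ 603.3 -326.7  369.7] 101.26 0.502 [-0.1  0.4 -0.1] [-0.332 -0.172 -0.056] 0.005 45.3 0.0
cam 404 ((553.1898803710938, -61.59380340576172), (40.520198822021484, 40.0883674621582), 11.130813598632812) 272.7922315521265
knob 40 ((570.7042236328125, -154.06304931640625), (11.342609405517578, 15.938941955566406), 13.90496826171875) 186.12978196895176
(np.float64(-101.67668645567704), np.float64(-85.66802170824134))
before -85.87730462977606 -72.50096713197955
```

```bash
python3 -c "
from bench import manip
print(manip.finish_job())"
```

```text
the job is handed in; nothing more can be done
None
```

I've handed the job in: the camera is screwed on about 39–47° past the bite and sits square with the microscope to within about 1°, and the light-path rod is out about 15.8 mm, at its stop. I had no verdict back. My first grip, at up to 45 N, slipped onto the camera's narrow top without visible harm.

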